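Jack up the front of a spectrophotometer and hold it

ROBOT

A 6-joint arm with a two-finger parallel gripper is mounted at the origin on the work surface. World frame = base frame: x ahead of the robot, y to its left, z up, the work surface at z = 0. Lengths are in mm, angles in rad, forces in N, time in s.
With the tool pointing down it reaches from about 325 to 875 mm from the base axis. Payload 4.4 kg.
Tool frame: the origin (TCP) lies midway between the tips of the shut fingers; the grasp point (between the pads) lies 19 mm behind it (arm.pinch_z is the z of the grasp point in the tool frame, in mm); z points along the fingers, y is the direction in which the jaws open and shut (so a half turn about z gives the same grasp; the last joint's range is limited). The gripper opens to 85 mm and grips with 20 to 120 N. Pads are 22 mm wide; open, the fingers measure 114 mm over their backs; the gripper's body (76 mm by 85 mm) begins 54 mm behind the grasp point. The pads swing forward as they close: fully open they stand 13 mm farther back than shut.
Start: joints at [0.955, 0.207, 1.542, -0, 1.393, -0.15], TCP at [258.264, 513.738, 231.282] pointing down, gripper open.
Joint ranges: [-2.73, 2.73], [-0.86, 2.22], [0.23, 2.46], [-1.11, 4.25], [0.08, 2.63], [-2.82, 2.82]. Speed limits (rad/s): [2.79, 2.79, 3.14, 3.14, 3.14, 3.14].

INTERFACE

Orientations are given as a unit quaternion [w, x, y, z].
In Python, from rig import arm, vision gives the robot as it stands.
- The arm moves only by the tool send_rows, never from a script. Its argument "plan" is a list of rows, each a list of 2 entries, a list of its own where there are three numbers: the shift along the tool's x, y, z in m, then the turn, a rotation vector about the tool's x, y, z in degrees. In form: [[[dx, dy, dz], [rx, ry, rz]], ...]. A call has 1 to 10 rows; each row is the pose to reach, as a shift and turn from the pose measured when the call began, along the tool's axes at that moment; what a row does not reach only later rows make up. A row lasts 1/8 s, in which the tool goes at most 62.5 mm and 10.7 degrees, less where a joint would pass 70% of its speed; a pose out of reach is approached as far as the arm can. A call with a gripper value outside its range is refused whole. "grip" is the finger opening in m, from 0 to 0.0854, set as the call begins (left out, the last holds). The fingers move at their own pace and stop on an object; "force" is the grip in N (left out, the last holds). Time passes only in rows, so rows that repeat a pose let the fingers close. It gives the time, the measured TCP pose, the force and the opening at its end, in the units of the state.
- arm.state(): the state, without advancing time (a new reading comes with each control period).
- vision.capture(name): name is "scene" or "top" or "wrist"; returns a dict with "color" (420x560x3 uint8, red, green, blue), "camera_matrix" (3x3 intrinsics, pixels), "k1" (the pictures are not rectified: a ray, as slopes to the right and down, at radius r is drawn at 1 + k1 r^2 times it, then the intrinsics apply), "R" (3x3) and "t" (3): a world point X has camera coordinates R X + t. Camera axes: x right, y down, z forward; pixel columns grow to the right and rows downward; lengths in mm; the calibration is good to about 2 mm. A picture is of the moment at which its call begins. There is no depth.
- arm.hand_in(): hands the job in, once; it reports no verdict.
The state is a dict: "time_s": time; "joint_pos": joint angles; "joint_velocities": joint speeds; "joint_torque": joint torques, N m; "eef_pos": TCP position; "eef_rot": TCP orientation; "wrist_force": force on the tool from outside, world axes, zero at the start; "wrist_torque": the same for the moment, N m; "gripper_width": finger opening in mm.
Only numpy, scipy, OpenCV 4.12 (cv2) and the standard library are available. Lean on these libraries where they do the work, as an engineer would, in place of code of your own. Each camera call takes 0.05 s, during which the arm holds its last target. There are 200 camera calls.

TASK

The front feet of the heavy bench spectrophotometer need new pads: press the small latch lever on the toe jack down until it clicks, and set the jack with its round saddle centred under the hole in the instrument's front jacking flange, the jack square to the instrument. Then pump the jack's handle, stroke by stroke, until both front feet stand well clear of the bench (a 5 mm pad must slip under each), and finish with the fingers still holding the handle fully down, because this jack sinks back as soon as the handle comes up. Do not push the instrument about or lift it by hand, and leave the other things on the bench alone.

Things in the scene. Friction and masses are not known exactly. Their poses are not given: they have to be found in the camera images.
- jack: The toe jack, 0.95 kg, loose: flat base plate 5 mm thick, reaching 175 mm behind the mast axis (90 mm wide) and 72 mm ahead (56 mm wide), and an upright steel mast, 36 mm along x, 26 mm along y. Balances 17 mm behind the mast axis. Origin: mast axis, at bench level. x points ahead along the toe (to the load), y left (the latch is on the right), z up; the pump handle points back along -x.
- mast_grip (a point): The point on the mast's axis 130 mm above the bench, 20 mm below the mast's top (150 mm; a low cap reaches 155 mm): the place to take the jack, across the 26 mm sides (along the jack's y), from above. Nothing stands beside the mast from 100 mm up.
- saddle (a point): Centre of the top of the jack's round saddle (32 mm disc) on the toe, 50 mm ahead of the mast's axis; 20 mm above the bench when the joint toe is 0. The toe is 32 mm wide and ends 66 mm ahead of the mast's axis.
- toe (a joint): Height of the toe above its lowest place, 0 to 0.045 m. Each full stroke of the handle with the latch down raises it by about 11 to 19 mm (rack pitch 8 mm). Without load it stays where it is; with the instrument's weight on it it sinks back as the handle rises, until the feet stand on the bench again.
- handle_grip (a point): Centre of the top face of the pump handle's flat rubber grip (66 mm long, 28 mm wide, 14 mm thick), 125 mm from the handle's pivot. The pivot lies 30 mm behind the mast's axis, 95 mm above the bench, its axle along the jack's y. With the handle up, the grip is about 150 mm above the bench and 141 mm behind the mast's axis; fully down, about 73 mm above the bench and 153 mm behind.
- pump_handle (a joint): Swing of the pump handle: 0 up (where its spring returns it, 0.42 rad above level), 0.65 rad fully down at its stop (0.23 rad below level). Pressing the grip down takes about 3 to 5 N without load and 8 to 15 N with the instrument on the saddle.
- latch_pad (a point): Centre of the top of the latch lever's press pad (26 mm square, 5 mm thick), beside the mast on its right (-y): 48 mm behind and 34 mm to the right of the mast's axis, about 94 mm above the bench when up and 71 mm when down. The pump handle's rod passes 34 mm beside it and above.
- latch (a joint): Swing of the latch lever: 0 up (pawl held off the rack, pumping does nothing), 0.40 rad down and clicked. A spring holds it up; 3 to 5 N on the pad, straight down, takes it past its detent (0.1 to 0.2 rad), where it snaps on down and stays at its stop by itself.
- instrument: The spectrophotometer, about 8 kg, loose on four feet: 330 mm deep (its x), 400 mm wide (its y), 194 mm high. Origin: under its middle, at bench level. Its front is its -x side. A steel jacking flange 80 mm wide and 6 mm thick sticks out 40 mm from the middle of its front; its outer edge is 205 mm before the origin, its underside 38 mm above the bench. The jack stands square when the jack's x axis is parallel to this x axis.
- lift_hole (a point): Centre of the 16 mm hole in the jacking flange, on its underside, 187 mm before the instrument's origin and 18 mm in from the flange's outer edge; 38 mm above the bench.
- front_foot_a (a point): Centre of the underside of one front foot (34 mm across), 130 mm before the instrument's origin, 165 mm to its left (+y); at bench level (z = 0) while the instrument stands.
- front_foot_b (a point): The same for the other front foot, 165 mm to the right (-y).
- bottle_a: A capped glass bottle, 70 mm across, 140 mm high; a bystander. Origin at its foot.
- bottle_b: A smaller capped glass bottle, 56 mm across, 110 mm high; a bystander. Origin at its foot.
- beaker: A glass beaker, 72 mm across, 95 mm high; a bystander. Origin at its foot.
- foot_wrench: A wrench 150 mm long lying on the bench; a bystander.
- tape_roll: A roll of tape, 90 mm across, 24 mm high; a bystander. Origin at its underside.
- cuvette_rack: A white cuvette rack, 140 x 70 mm, 46 mm high; a bystander. Origin at its underside.
- pad_a: A rubber foot pad, 42 mm across, 5 mm thick, to be left where it lies.
- pad_b: The other rubber foot pad, to be left where it lies.

How it is judged (in metres and radians):
On the way:
1. the jack stands flat on the bench, square to the instrument, its saddle under the flange's hole and its latch clicked down, while the instrument still stands on its feet (horizontal distance between saddle and lift_hole below 0.01 m and angle between the x axis of jack and the x axis of instrument, either way round below 0.15 rad and angle between jack's own z axis and vertical below 0.04 rad and value of joint latch above 0.3 rad and height (world z) of each of front_foot_a, front_foot_b below 0.003 m), for 0.2 s.
At the end, for the whole second after the job is handed in: Both front feet are at rest over 6 mm above the bench, borne by the jack (over 15 N), not the robot; saddle within 12 mm of the hole, jack flat and square within 0.17 rad; latch down; the fingers hold the pump handle beyond 0.55 rad with over 4 N (height (world z) of each of front_foot_a, front_foot_b above 0.006 m and value of joint pump_handle above 0.55 rad and value of joint latch above 0.3 rad and contact force between the fingers and jack above 4 N and contact force between jack and instrument above 15 N and contact force between each of the arm, the fingers and instrument below 0.5 N and horizontal distance between saddle and lift_hole below 0.012 m and angle between the x axis of jack and the x axis of instrument, either way round below 0.17 rad and angle between jack's own z axis and vertical below 0.05 rad and linear speed of instrument below 0.01 m/s); the arm keeps its last pose, push and grip.
It fails at once if the instrument is pushed about (moved more than 35 mm) (distance of instrument from where it was at the start of the episode above 0.035 m).
It fails at once if the instrument is lifted or leant on by the robot (over 15 N) (contact force between any of the arm, the fingers and instrument above 15 N).
It fails at once if a bystander is moved more than 30 mm (distance of any of bottle_a, bottle_b, beaker, foot_wrench, tape_roll, cuvette_rack, pad_a, pad_b from where it was at the start of the episode above 0.03 m).
It fails at once if a bottle or the beaker is knocked over (angle between any of bottle_a, bottle_b, beaker's own z axis and vertical above 0.5 rad).
It also fails if it takes over 61 s, if anything falls off the work surface, if the arm or the gripper's body presses on something with over 40 N, if the wrist force passes 120 N, or if a joint passes its speed limit or range.

## Working session

There is one attempt and no reset: what is moved stays moved. The work goes in short steps, Python scripts to look and compute and a tool call to move; the robot and the scene stay as the last step left them, time stands still between calls to the robot, and variables do not carry over. Pictures are saved under pics/ and viewed, about 8 in all and at most 12, crops included, and the job is handed in when it is done.

Besides the shell and the picture viewer there is one more tool, called after ">>>" by a JSON object that holds its "method" and its "body". send_rows: Moves the arm, as the interface text tells. Its arguments: {"type":"object","properties":{"plan":{"type":"array","items":{"type":"array"}},"grip":{"type":"number"},"force":{"type":"number"}},"required":["plan"]}

```bash
mkdir -p pics; ls; cat > h.py <<'E'
import numpy as np, cv2
from rig import arm, vision
def snap(name,f):
    c=vision.capture(name); cv2.imwrite('pics/'+f,c['color'][:,:,::-1]); 
    np.savez('pics/'+f+'.npz',**{k:np.array(c[k]) for k in c}); return c
def load(f): return dict(np.load('pics/'+f+'.npz'))
def ray(c,u,v):
    K=np.array(c['camera_matrix']);k=float(c['k1'])
    x=np.array([(u-K[0,2])/K[0,0],(v-K[1,2])/K[1,1]]);d=x.copy()
    for _ in range(20): d=x/(1+k*(d@d))
    R=np.array(c['R']);t=np.array(c['t'])
    return -R.T@t, R.T@np.array([d[0],d[1],1.])
def onz(c,u,v,z):
    o,d=ray(c,u,v); return o+d*(z-o[2])/d[2]
def proj(c,X):
    p=np.array(c['R'])@np.array(X,float)+np.array(c['t']);d=p[:2]/p[2];d=d*(1+float(c['k1'])*(d@d));K=np.array(c['camera_matrix'])
    return K[:2,:2]@d+K[:2,2]
E
python3 - <<'E'
from h import *
a=snap('scene','s0.png');b=snap('top','t0.png')
for c in(a,b): print(np.round(ray(c,280,210),2),c['k1'])
s=arm.state();print(s, arm.pinch_z)
E
```

```text
pics
[[ 1.2168e+03  5.6784e+02  9.3038e+02]
 [-5.2000e-01 -5.3000e-01 -6.7000e-01]] -0.04783252491085131
[[ 4.05790e+02 -7.28000e+01  1.15258e+03]
 [ 1.40000e-01  2.00000e-02 -9.90000e-01]] -0.06376375170040802
{'time_s': 0.1, 'joint_pos': array([ 9.54515308e-01,  2.07335367e-01,  1.54285708e+00, -4.45600405e-06,
        1.39349930e+00, -1.50517489e-01]), 'joint_velocities': array([-0.00083383, -0.00149331, -0.0029381 ,  0.00085809,  0.00146381,
       -0.00099031]), 'joint_torque': array([-9.63629209e-04, -3.84094942e+01, -2.92548859e+01, -3.16070982e-04,
        4.90662031e-03, -2.29467764e-05]), 'eef_pos': array([257.84486565, 513.1599938 , 230.21973856]), 'eef_rot': array([-3.90575584e-04,  2.30781939e-01,  9.73004931e-01, -9.74167632e-04]), 'wrist_force': array([-0.30013768, -0.00616942, -0.50317658]), 'wrist_torque': array([-0.010141  , -0.03159695,  0.02453526]), 'gripper_width': 85.27294111820186} -18.700000000000003
```

View pics/s0.png

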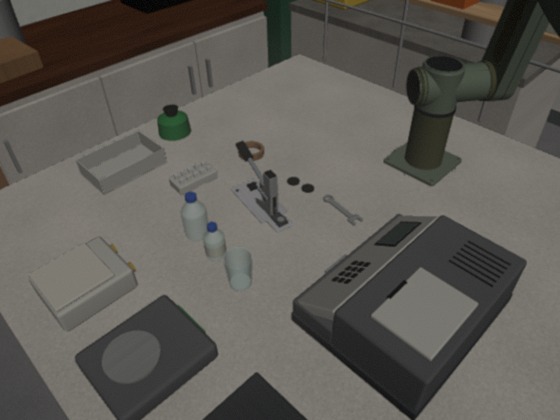

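View pics/t0.png

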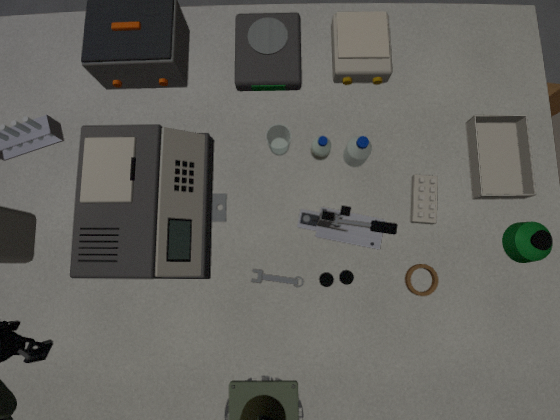

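Top view: jack with its toe to the left (saddle about (308,218), mast cap (328,215), latch pad (346,210), grip (385,228)). The instrument's flange hole is about (221,207), and the toe already points towards it. I'll enlarge the crop.

```bash
python3 - <<'E'
from h import *
c=load('t0.png');im=c['color'][:,:,::-1]
cr=cv2.resize(im[180:260,200:405],None,fx=3.9,fy=3.9,interpolation=cv2.INTER_CUBIC)
cv2.imwrite('pics/c0.png',cr)
for n,u,v,z in [('hole',221,207,44),('flange ul',213,194,44),('cap',328,215,155),('latch',346,210,94),('grip',385,228,150),('base',265,400,0)]: print(n,np.round(onz(c,u,v,z)))
E
```

```text
hole [577. 115.  44.]
flange ul [615. 138.  44.]
cap [ 536. -175.  155.]
latch [ 557. -230.   94.]
grip [ 502. -319.  150.]
base [41. -4.  0.]
```

View pics/c0.png

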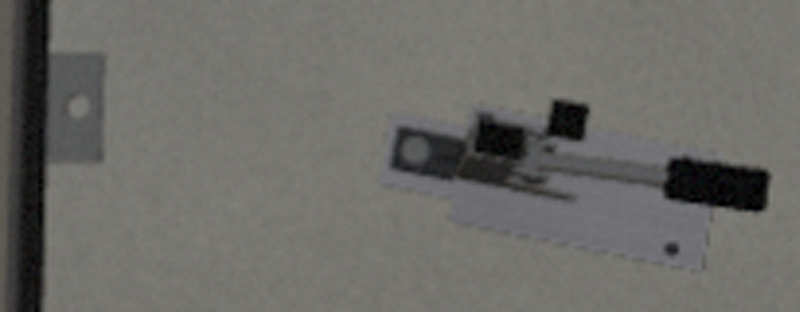

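The crop shows saddle (414,150), cap (499,137), latch pad (569,119), grip (717,184) and hole (78,106), with the flange outer edge from (104,53) to (104,162).

```bash
python3 - <<'E'
from h import *
from scipy.optimize import least_squares
c=load('t0.png')
f=lambda u,v,z: onz(c,200+(u+.5)/3.9-.5,180+(v+.5)/3.9-.5,z)[:2]
P={'saddle':(f(414,150,20),(50,0)),'cap':(f(499,137,155),(0,0)),'latch':(f(569,119,94),(-48,-34)),'grip':(f(717,184,150),(-141,0)),
'base_bl':(f(702,270,3),(-175,45)),'base_fr':(f(393,113,5),(72,-28)),'base_fl':(f(381,184,5),(72,28)),'base_b':(f(449,220,5),None)}
def T(p,b): 
  C,S=np.cos(p[2]),np.sin(p[2]);return np.array([p[0]+C*b[0]-S*b[1],p[1]+S*b[0]+C*b[1]])
it=[(k,v) for k,v in P.items() if v[1]]
r=least_squares(lambda p:np.concatenate([T(p,v[1])-v[0] for k,v in it])*1.,[536,-175,1.6],loss='soft_l1',f_scale=3)
print(r.x); 
for k,v in it: print(k,np.round(v[0],1),np.round(v[0]-T(r.x,v[1]),1))
e1,e2,h=f(104,53,44),f(104,162,44),f(78,106,41)
print('edge',e1,e2,np.linalg.norm(e1-e2),'hole',h); d=e2-e1;print('inst yaw',np.arctan2(-d[0],d[1])*1, np.arctan2(d[1],d[0]))
# long edges of instrument front-bottom etc.
q=[onz(c,u,v,0)[:2] for u,v in((213,137),(211,277))];print(q)
s=arm.state();print(s['eef_rot'])
for n in(('bottle_b',321,153),('bottle_a',357,160),('pad',326,280),('wrench',257,276),('wr2',303,282),('beaker',279,148)):print(n,np.round(onz(c,n[1],n[2],0)))
E
```

```text
[ 534.62213625 -175.00574593    1.36403047]
saddle [ 545.6 -124.8] [0.7 1.3]
cap [ 536.7 -173.8] [2.  1.2]
latch [ 556.5 -228.5] [-1.5  0.5]
grip [ 504.7 -315. ] [-1. -2.]
base_bl [ 455.6 -336.5] [0.9 0.5]
base_fr [ 575.5 -110.4] [-1.3 -0.1]
base_fl [ 522.3 -100.5] [ 0.3 -1.7]
edge [616.66870941 100.31108771] [536.80905491  99.58321278] 79.86297151929044 hole [578.35612275 119.38936968]
inst yaw 1.5799105006222771 -3.132478479762413
[array([798.60147445, 149.4836571 ]), array([381.10703652, 149.40329109])]
[-3.90575584e-04  2.30781939e-01  9.73004931e-01 -9.74167632e-04]
('bottle_b', 321, 153) [ 743. -175.    0.]
('bottle_a', 357, 160) [ 720. -282.    0.]
('pad', 326, 280) [ 369. -180.    0.]
('wrench', 257, 276) [383.  17.   0.]
('wr2', 303, 282) [ 364. -114.    0.]
('beaker', 279, 148) [761. -50.   0.]
```

```bash
cat >> h.py <<'E'
from scipy.spatial.transform import Rotation as Ro
def go(pos,yaw,tilt=0,s=None):
    """shift (m) and rotvec (deg) in the tool frame to reach TCP pos; tool x along jack yaw, y=-jack y; tilt leans body to jack -y"""
    s=s or arm.state();q=s['eef_rot'];R=Ro.from_quat([q[1],q[2],q[3],q[0]])
    x=np.array([np.cos(yaw),np.sin(yaw),0]);z=np.array([0,0,-1.]);G=Ro.from_rotvec(x*np.radians(tilt))*Ro.from_matrix(np.c_[x,np.cross(z,x),z])
    print('shift',np.round(R.inv().apply(np.array(pos)-s['eef_pos'])/1000,4),'turn',np.round((R.inv()*G).as_rotvec(degrees=True),2))
E
python3 - <<'E'
from h import *
go([400,200,265],1.9)
go([557.5,-228.7,180],1.364,25)
E
```

```text
shift [-0.2676 -0.216  -0.0344] turn [-1.200e-01  3.000e-02  4.445e+01]
shift [-0.6009 -0.5282  0.0511] turn [21.17 16.44 73.87]
```

>>> {"method": "send_rows", "body": {"plan": [[[-0.05,-0.04,-0.034],[0,0,10]],[[-0.1,-0.08,-0.034],[0,0,18]],[[-0.15,-0.12,-0.034],[0,0,26]],[[-0.2,-0.16,-0.034],[0,0,35]],[[-0.25,-0.2,-0.034],[0,0,42]],[[-0.3,-0.25,-0.034],[0,0,50]],[[-0.35,-0.29,-0.034],[4,3,57]],[[-0.4,-0.34,-0.034],[8,6,64]],[[-0.44,-0.38,-0.034],[12,9,69]],[[-0.48,-0.42,-0.034],[16,13,74]]], "grip": 0.0}}

```text
time_s: 1.35
eef_pos: [491.9, -59.5, 264.9]
eef_rot: [-0.133, 0.764, 0.623, -0.103]
wrist_force: [1.4, -0.2, 0.0]
gripper_width: -0.3
```

```bash
python3 - <<'E'
from h import *
s=arm.state();print(s['time_s'],s['eef_pos'],s['wrist_force'],s['gripper_width'])
go([557.5,-228.7,120],1.364,25)
E
```

```text
1.35 [491.85990044 -59.50731326 264.90080365] [ 1.37530382 -0.19930041  0.02460762] -0.26322977658034385
shift [-0.1536  0.1406  0.1028] turn [ 5.63 -0.39  0.33]
```

```bash
python3 - <<'E'
from h import *
go([557.5,-228.7,200],1.364,25)
go([557.5,-228.7,110],1.364,25)
E
```

```text
shift [-0.1529  0.1141  0.0273] turn [ 5.63 -0.39  0.33]
shift [-0.1537  0.1439  0.1122] turn [ 5.63 -0.39  0.33]
```

>>> {"method": "send_rows", "body": {"plan": [[[-0.05,0.038,0.009],[3,0,0]],[[-0.1,0.076,0.018],[5.6,-0.4,0.3]],[[-0.153,0.114,0.027],[5.6,-0.4,0.3]],[[-0.153,0.129,0.07],[5.6,-0.4,0.3]],[[-0.154,0.144,0.112],[5.6,-0.4,0.3]],[[-0.154,0.144,0.112],[5.6,-0.4,0.3]],[[-0.154,0.144,0.112],[5.6,-0.4,0.3]]]}}

```text
time_s: 2.22
eef_pos: [558.2, -229.2, 111.5]
eef_rot: [-0.167, 0.758, 0.616, -0.136]
wrist_force: [-0.5, -0.5, 0.8]
gripper_width: -0.0
```

```bash
python3 - <<'E'
from h import *
s=arm.state();print(s['eef_pos'],s['wrist_force'])
a=snap('scene','s1.png');b=snap('wrist','w1.png')
u,v=proj(a,[540,-200,80]).astype(int);print(u,v)
cr=cv2.resize(a['color'][v-50:v+50,u-65:u+65,::-1],None,fx=4,fy=4,interpolation=cv2.INTER_CUBIC)
cv2.imwrite('pics/c1.png',np.vstack([cr,np.zeros((0,520,3),np.uint8)]))
go([557.5,-228.7,90],1.364,25);go([557.5,-228.7,72],1.364,25)
E
```

```text
[ 558.2098343  -229.15810996  111.50536876] [-0.4937675  -0.46659201  0.75254778]
262 190
shift [0.0005 0.0079 0.0217] turn [0.31 0.09 0.02]
shift [0.0005 0.0154 0.0381] turn [0.31 0.09 0.02]
```

View pics/c1.png

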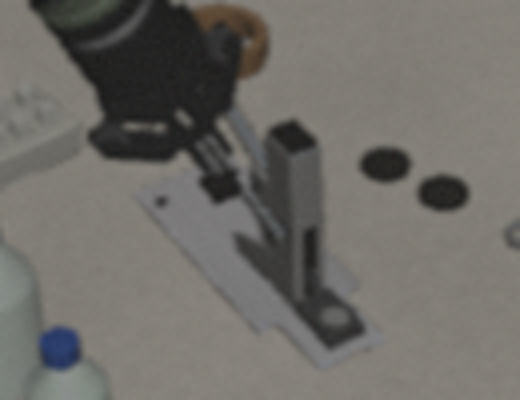

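The fingertips are right above the latch pad at (220,185) in the crop, clear of the mast. Pressing down.

>>> {"method": "send_rows", "body": {"plan": [[[0.0,0.008,0.021],[0,0,0]],[[0.0,0.0105,0.027],[0,0,0]],[[0.0,0.013,0.033],[0,0,0]],[[0.0,0.015,0.037],[0,0,0]],[[0.0,0.016,0.039],[0,0,0]],[[0.0,0.016,0.039],[0,0,0]]]}}

```text
time_s: 3.08
eef_pos: [557.3, -228.8, 73.4]
eef_rot: [-0.166, 0.758, 0.616, -0.136]
wrist_force: [-4.0, 2.7, 9.8]
gripper_width: 0.1
```

```bash
python3 - <<'E'
from h import *
s=arm.state();print(s['eef_pos'],s['wrist_force'])
go([557.5,-228.7,130],1.364,25);go([557.5,-228.7,200],1.364,0);go([536,-174.5,200],1.364,0)
E
```

```text
[ 557.28808442 -228.82309434   73.3656552 ] [-3.95519775  2.73700959  9.79922711]
shift [ 0.0001 -0.0236 -0.0515] turn [0.19 0.07 0.02]
shift [ 1.00e-04 -5.30e-02 -1.15e-01] turn [-24.81   0.06   0.04]
shift [ 0.0487 -0.0822 -0.1016] turn [-24.81   0.06   0.04]
```

>>> {"method": "send_rows", "body": {"plan": [[[0.0,-0.0236,-0.0515],[0,0,0]],[[0.0,-0.053,-0.115],[-8,0,0]],[[0.01,-0.06,-0.115],[-17,0,0]],[[0.049,-0.082,-0.102],[-24.8,0,0]],[[0.049,-0.082,-0.102],[-24.8,0,0]],[[0.049,-0.082,-0.102],[-24.8,0,0]],[[0.049,-0.082,-0.102],[-24.8,0,0]]], "grip": 0.0854}}

```text
time_s: 3.95
eef_pos: [538.4, -175.7, 201.6]
eef_rot: [0.002, 0.776, 0.631, 0.0]
wrist_force: [-0.4, -0.7, -0.0]
gripper_width: 85.2
```

```bash
python3 - <<'E'
from h import *
s=arm.state();print(s['eef_pos'],s['wrist_force'],s['gripper_width'])
a=snap('scene','s2.png');b=snap('wrist','w2.png')
print(proj(b,[536.5,-174,155]),proj(b,[545.6,-125,20]),proj(b,[557,-229,71]))
u,v=proj(a,[540,-200,80]).astype(int);print(u,v)
cr=cv2.resize(a['color'][v-50:v+50,u-50:u+50,::-1],(420,420),interpolation=cv2.INTER_CUBIC)
w=b['color'][:,:,::-1][:,100:480]
cv2.imwrite('pics/c2.png',np.hstack([cr,w]))
E
```

```text
[ 538.36806832 -175.66231035  201.5629814 ] [-0.41397017 -0.69926319 -0.02105462] 85.24188712283235
[275.7251031  229.25144791] [275.50215143 130.25606899] [312.80425041 250.82834642]
262 190
```

View pics/c2.png

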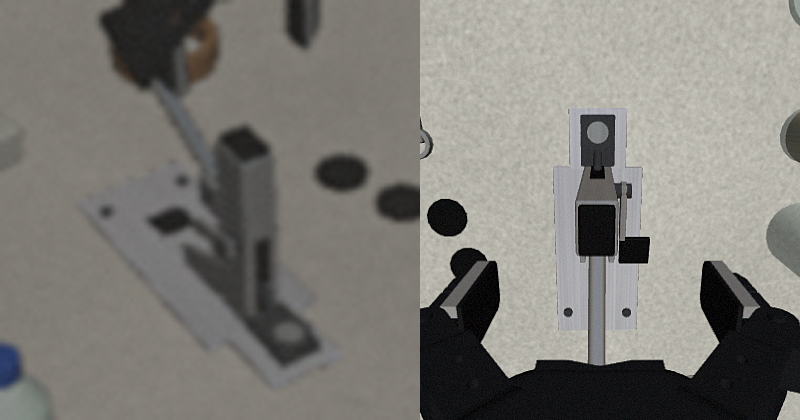

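The latch pad is now low: wrist view (314,249), against (313,251) predicted for z = 71. Cap (277,229) and saddle (277,132) agree with the pose, so I descend on the mast.

```bash
python3 - <<'E'
from h import *
go([536,-174.5,113],1.364,0)
E
```

```text
shift [ 0.0007 -0.0024  0.0881] turn [0.09 0.08 0.02]
```

>>> {"method": "send_rows", "body": {"plan": [[[0.001,-0.002,0.05],[0,0,0]],[[0.001,-0.002,0.088],[0,0,0]],[[0.001,-0.002,0.088],[0,0,0]]]}}

```text
time_s: 4.42
eef_pos: [534.4, -173.7, 109.4]
eef_rot: [-0.003, 0.776, 0.63, -0.002]
wrist_force: [-0.3, 0.9, 1.1]
gripper_width: 85.5
```

>>> {"method": "send_rows", "body": {"plan": [[[0,0,0],[0,0,0]],[[0,0,0],[0,0,0]],[[0,0,0],[0,0,0]],[[0,0,0],[0,0,0]],[[0,0,0],[0,0,0]],[[0,0,0],[0,0,0]]], "grip": 0.015, "force": 90}}

```text
time_s: 5.18
eef_pos: [535.9, -174.3, 111.1]
eef_rot: [-0.001, 0.776, 0.63, -0.001]
wrist_force: [3.0, -0.4, 6.2]
gripper_width: 25.1
```

```bash
python3 - <<'E'
from h import *
s=arm.state();print(s['eef_pos'],s['wrist_force'],s['gripper_width'])
c=snap('wrist','w3.png')
# after lifting 10 mm: via at final yaw 80mm before goal, then goal
p=s['eef_pos'];go([p[0],p[1],p[2]+12],1.364);
go([p[0]+20,p[1]+80,p[2]+12],1.47);go([578,-20,p[2]+12],1.577);go([578,68.5,p[2]+12],1.577)
E
```

```text
[ 535.94422058 -174.25071614  111.07626893] [ 2.9841399  -0.42236692  6.22554143] 25.140813619492878
shift [ 0.    -0.    -0.012] turn [-0.15  0.01 -0.01]
shift [ 0.0824  0.0031 -0.012 ] turn [-0.15 -0.   -6.08]
shift [ 0.1596  0.0095 -0.0121] turn [-1.500e-01 -1.000e-02 -1.221e+01]
shift [ 0.2462 -0.0087 -0.012 ] turn [-1.500e-01 -1.000e-02 -1.221e+01]
```

>>> {"method": "send_rows", "body": {"plan": [[[0,0,-0.006],[0,0,0]],[[0,0,-0.012],[0,0,0]],[[0.04,0.001,-0.012],[0,0,-3]],[[0.08,0.003,-0.012],[0,0,-6]],[[0.12,0.006,-0.012],[0,0,-9]],[[0.16,0.0095,-0.012],[0,0,-12.2]],[[0.16,0.0095,-0.012],[0,0,-12.2]],[[0.16,0.0095,-0.012],[0,0,-12.2]],[[0.16,0.0095,-0.012],[0,0,-12.2]]]}}

```text
time_s: 6.35
eef_pos: [577.1, -20.3, 122.1]
eef_rot: [-0.002, 0.705, 0.709, -0.002]
wrist_force: [0.2, -0.2, -10.4]
gripper_width: 25.0
```

```bash
python3 - <<'E'
from h import *
s=arm.state();print(s['eef_pos'],s['wrist_force'],s['gripper_width'])
b=snap('wrist','w4.png');t=snap('top','t4.png')
print('pred hole',proj(b,[578,118.5,44]),proj(t,[578,118.5,44]))
w=b['color'][:,:,::-1][:,100:480]
cr=cv2.resize(t['color'][150:270,200:320,::-1],(420,420),interpolation=cv2.INTER_CUBIC)
cv2.imwrite('pics/c4.png',np.hstack([cr,w]))
E
```

```text
[577.12039814 -20.2547359  122.07276765] [  0.24477008  -0.20009971 -10.39053898] 24.950596767181402
pred hole [283.10010487 -15.56756263] [219.75913608 206.76758825]
```

View pics/c4.png

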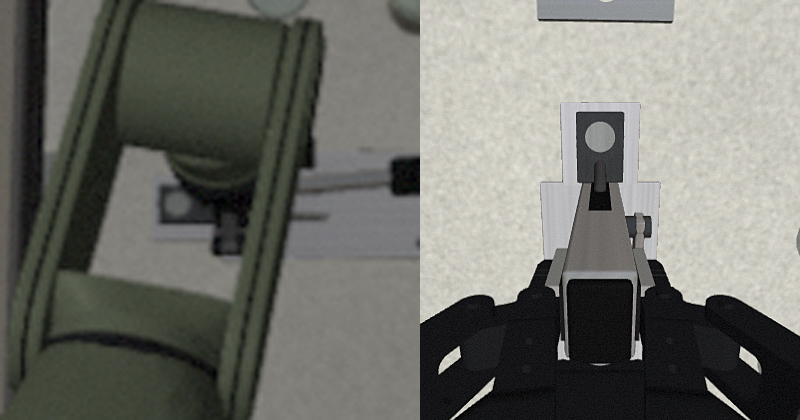

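Wrist view: saddle (280,137) px, flange edge row about 20, cols 217 to 354, with the hole centred about col 286.

```bash
python3 - <<'E'
from h import *
b=load('w4.png')
print('saddle',onz(b,280,137,31)); a,c=onz(b,217.5,19,44),onz(b,354,21,44);print(a,c,(a+c)/2,np.arctan2((c-a)[1],(c-a)[0]))
# base front corners -> jack yaw
print(onz(b,240,102,16),onz(b,319.5,102,16))
s=arm.state();p=s['eef_pos'];print(p,arm.pinch_z)
E
```

```text
saddle [576.64413645  31.39893249  31.        ]
[539.58641877 100.39191352  44.        ] [619.80900168  99.66199051  44.        ] [579.69771023 100.02695201  44.        ] -0.00909847139276485
[548.41453789  54.35579846  16.        ] [604.15895789  54.62520819  16.        ]
[577.62800241 -20.43704123 122.59587067] -18.700000000000003
```

```bash
python3 - <<'E'
from h import *
p=arm.state()['eef_pos'];print(p)
go([p[0]+2.4,p[1]+87,p[2]],1.577);go([p[0]+2.4,p[1]+87,111],1.577)
E
```

```text
[577.62800241 -20.43704123 122.59587067]
shift [0.087  0.0028 0.    ] turn [-0.21 -0.03 -0.09]
shift [0.087  0.0028 0.0116] turn [-0.21 -0.03 -0.09]
```

>>> {"method": "send_rows", "body": {"plan": [[[0.03,0.001,0],[0,0,0]],[[0.06,0.002,0],[0,0,0]],[[0.087,0.003,0],[0,0,0]],[[0.087,0.003,0],[0,0,0]],[[0.087,0.003,0],[0,0,0]],[[0.087,0.003,0.004],[0,0,0]],[[0.087,0.003,0.008],[0,0,0]],[[0.087,0.003,0.0115],[0,0,0]],[[0.087,0.003,0.0115],[0,0,0]]]}}

```text
time_s: 7.58
eef_pos: [581.0, 66.7, 112.0]
eef_rot: [-0.001, 0.705, 0.709, -0.0]
wrist_force: [-0.6, 2.7, -4.3]
gripper_width: 25.2
```

```bash
python3 - <<'E'
from h import *
s=arm.state();print(s['eef_pos'],s['wrist_force'],s['gripper_width'])
b=snap('wrist','w5.png')
print('pred hole',proj(b,[579,118.5,44]))
p=s['eef_pos']
im=b['color'][:,:,::-1][40:240,180:400]
cv2.imwrite('pics/c5.png',cv2.resize(im,None,fx=3,fy=3,interpolation=cv2.INTER_CUBIC))
E
```

```text
[581.02572254  66.66061399 111.98866187] [-0.62092752  2.68907604 -4.34638235] 25.214154249559467
pred hole [276.95300962 139.35128085]
```

View pics/c5.png

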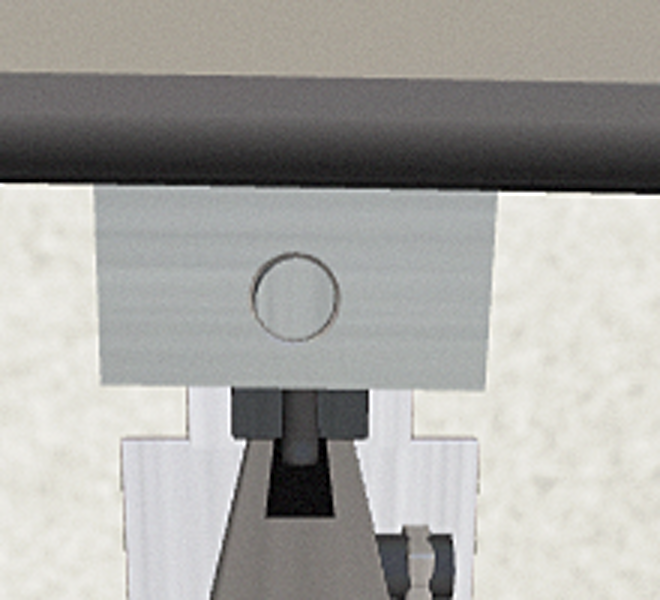

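The flange hole at (278.7,139) is filled with the light saddle. The toe centre is at col 280.

```bash
python3 - <<'E'
from h import *
b=load('w5.png')
print('hole',onz(b,278.5,138.8,42)); print('toe mid',onz(b,279.8,178,18),'base steps',onz(b,242.5,186,5),onz(b,317.3,186,5))
print('edge',onz(b,213.5,168,44),onz(b,342,169.7,44))
E
```

```text
hole [579.93608458 118.68528327  42.        ]
toe mid [580.8778297   89.60559264  18.        ] base steps [552.90828991  80.89680863   5.        ] [609.06995102  81.18392187   5.        ]
edge [539.3907375  100.70010668  44.        ] [619.74264369 100.03387669  44.        ]
```

>>> {"method": "send_rows", "body": {"plan": [[[0,0,0.0015],[0,0,0]],[[0,0,0.0015],[0,0,0]]]}}

```text
time_s: 7.88
eef_pos: [581.4, 67.0, 111.4]
eef_rot: [-0.0, 0.705, 0.709, -0.0]
wrist_force: [-2.3, 4.4, -1.0]
gripper_width: 24.8
```

>>> {"method": "send_rows", "body": {"plan": [[[0,0,0],[0,0,0]],[[0,0,0],[0,0,0]],[[0,0,0],[0,0,0]],[[0,0,0],[0,0,0]],[[0,0,-0.05],[0,0,0]],[[0,0,-0.09],[0,0,0]],[[0,0,-0.09],[0,0,0]]], "grip": 0.0854}}

```text
time_s: 8.75
eef_pos: [584.7, 66.7, 206.3]
eef_rot: [0.003, 0.705, 0.709, 0.003]
wrist_force: [-0.1, 0.2, -0.1]
gripper_width: 85.2
```

```bash
python3 - <<'E'
from h import *
s=arm.state();print(s['eef_pos'],s['wrist_force'],s['gripper_width'])
b=snap('wrist','w6.png')
print('pred cap',proj(b,[580.5,68,155]),'hole',proj(b,[579.5,118.5,44]))
cv2.imwrite('pics/c6.png',b['color'][:,:,::-1])
go([580.5,-72,200],1.577);go([580.5,-72,160],1.577)
E
```

```text
[584.65689269  66.74419081 206.31160122] [-0.09908682  0.2356006  -0.12031059] 85.21794750277118
pred cap [272.04021861 226.72764429] hole [272.31768863 131.01366231]
shift [-0.1388 -0.0031  0.0036] turn [ 0.23 -0.02 -0.08]
shift [-0.1388 -0.0032  0.0436] turn [ 0.23 -0.02 -0.08]
```

View pics/c6.png

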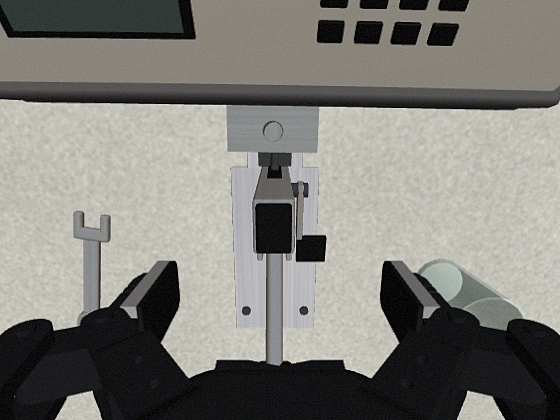

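Cap (273.5,226.5), hole (272.5,130) and toe col 274.5 are all in line, the latch is down and the jack stands square. Next the handle.

>>> {"method": "send_rows", "body": {"plan": [[[-0.05,-0.003,0],[0,0,0]],[[-0.1,-0.003,0.0],[0,0,0]],[[-0.14,-0.0035,0.02],[0,0,0]],[[-0.14,-0.0035,0.036],[0,0,0]],[[-0.14,-0.0035,0.036],[0,0,0]],[[-0.14,-0.0035,0.036],[0,0,0]],[[-0.14,-0.0035,0.036],[0,0,0]]], "grip": 0.0}}

```text
time_s: 9.68
eef_pos: [580.8, -72.3, 168.4]
eef_rot: [0.002, 0.705, 0.709, 0.002]
wrist_force: [-0.2, 0.0, -0.0]
gripper_width: 0.2
```

```bash
python3 - <<'E'
from h import *
s=arm.state();print(s['eef_pos'],s['wrist_force'],s['gripper_width'])
for y,z in((-74,156),(-80,132),(-86,112),(-87,92),(-85,76),(-85,70)): go([581,y,z],1.577)
E
```

```text
[580.79368287 -72.26007854 168.37066591] [-0.21574431  0.02916377 -0.03027873] 0.16871672539068
shift [-0.0017  0.0001  0.0124] turn [ 0.31 -0.    0.02]
shift [-0.0077 -0.      0.0364] turn [ 0.31 -0.    0.02]
shift [-0.0137 -0.0002  0.0564] turn [ 0.31 -0.    0.02]
shift [-0.0147 -0.0003  0.0764] turn [ 0.31 -0.    0.02]
shift [-0.0127 -0.0004  0.0924] turn [ 0.31 -0.    0.02]
shift [-0.0127 -0.0004  0.0984] turn [ 0.31 -0.    0.02]
```

>>> {"method": "send_rows", "body": {"plan": [[[-0.002,0,0.012],[0,0,0]],[[-0.005,0,0.024],[0,0,0]],[[-0.008,0,0.036],[0,0,0]],[[-0.012,0,0.046],[0,0,0]],[[-0.014,0,0.056],[0,0,0]],[[-0.015,0,0.066],[0,0,0]],[[-0.015,0,0.076],[0,0,0]],[[-0.014,0,0.086],[0,0,0]],[[-0.013,0,0.094],[0,0,0]],[[-0.013,0,0.097],[0,0,0]]]}}

```text
time_s: 10.92
eef_pos: [582.0, -84.9, 73.9]
eef_rot: [0.002, 0.705, 0.709, 0.002]
wrist_force: [-7.8, 3.9, 27.2]
gripper_width: 0.0
```

```bash
python3 - <<'E'
from h import *
s=arm.state();print(s['eef_pos'],s['wrist_force'],s['gripper_width'])
E
```

```text
[582.02637775 -84.91083522  73.92880381] [-7.79114602  3.885049   27.2014492 ] 0.030288456334072057
```

>>> {"method": "send_rows", "body": {"plan": [[[-0.002,0,-0.03],[0,0,0]],[[0.004,0,-0.058],[0,0,0]],[[0.011,0,-0.085],[0,0,0]],[[0.011,0,-0.085],[0,0,0]],[[0.009,0,-0.072],[0,0,0]],[[0.005,0,-0.058],[0,0,0]],[[0.0,0,-0.042],[0,0,0]],[[-0.002,0,-0.028],[0,0,0]],[[-0.002,0,-0.013],[0,0,0]],[[0.0,0,0.0],[0,0,0]]]}}

```text
time_s: 12.18
eef_pos: [581.9, -84.2, 74.1]
eef_rot: [0.0, 0.705, 0.709, 0.003]
wrist_force: [-6.9, 2.8, 34.8]
gripper_width: -0.2
```

>>> {"method": "send_rows", "body": {"plan": [[[0,0,0.001],[0,0,0]],[[0,0,0.001],[0,0,0]]]}}

```text
time_s: 12.42
eef_pos: [582.0, -84.3, 74.7]
eef_rot: [-0.0, 0.705, 0.709, 0.003]
wrist_force: [-6.5, 3.3, 20.9]
gripper_width: -0.0
```

```bash
cat > look.py <<'E'
from h import *
import sys
n=sys.argv[1]
s=arm.state();print(s['time_s'],s['eef_pos'],s['wrist_force'])
t=snap('top','t%s.png'%n);a=snap('scene','s%s.png'%n)
u,v=proj(a,[579,60,40]).astype(int)
A=cv2.resize(a['color'][v-70:v+70,u-66:u+67,::-1],(399,420),interpolation=cv2.INTER_CUBIC)
B=cv2.resize(t['color'][150:270,180:294,::-1],(399,420),interpolation=cv2.INTER_CUBIC)
cv2.imwrite('pics/c%s.png'%n,np.hstack([A,B]))
# instrument top shift relative to the start: scene & top phase correlation
for f,c,box in(('s0.png',a,(240,380,340,520)),('t0.png',t,(130,270,80,160))):
    g=[cv2.cvtColor(x['color'],cv2.COLOR_RGB2GRAY).astype(np.float32)[box[0]:box[1],box[2]:box[3]] for x in(load(f),c)]
    print(f,cv2.phaseCorrelate(g[0],g[1],cv2.createHanningWindow(g[0].shape[::-1],cv2.CV_32F)))
E
python3 look.py 7
```

```text
12.425 [581.99966785 -84.28239724  74.7320953 ] [-6.45437183  3.28753748 20.92543776]
s0.png ((3.82314617708127, 0.7916922056135718), 0.8724709164949112)
t0.png ((-3.973425092837793, -0.37779759786472766), 0.9575153731637531)
```

View pics/c7.png

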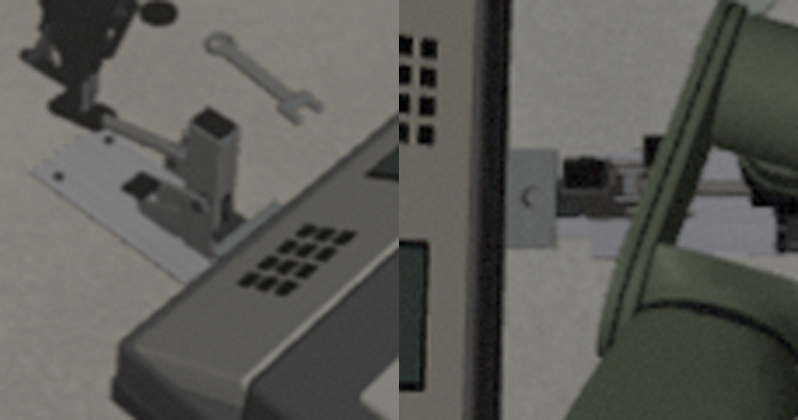

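The instrument has clearly moved on the saddle (its flange is up). I'll solve its lift and slide from tracked features on the flat top in both views.

```bash
cat > mot.py <<'E'
from h import *
import sys
from scipy.optimize import least_squares
n=sys.argv[1];D=[]
# instrument frame: origin from hole (579.7,118.6): 187 further along +Y ; rear feet at x=+130
O=np.array([579.7,118.6+187,0])
for v,lo,hi in(('s',None,None),('t',None,None)):
    a,b=load(v+'0.png'),load('%s%s.png'%(v,n))
    g,h=[cv2.cvtColor(x['color'],cv2.COLOR_RGB2GRAY) for x in(a,b)]
    m=np.zeros_like(g)
    # top plane: instrument x from about -20 to 155, y +-185
    P=np.array([proj(a,O+[yy,xx,194]) for xx,yy in((0,-190),(150,-190),(150,190),(0,190))]);cv2.fillPoly(m,[P.astype(np.int32)],255)
    p=cv2.goodFeaturesToTrack(g,60,0.02,5,mask=m)
    q,st,_=cv2.calcOpticalFlowPyrLK(g,h,p,None,winSize=(15,15),maxLevel=2)
    r,_,_=cv2.calcOpticalFlowPyrLK(h,g,q,None,winSize=(15,15),maxLevel=2)
    ok=(st[:,0]>0)&(np.linalg.norm(p-r,axis=2)[:,0]<.2)
    for x,y in zip(p[ok,0],q[ok,0]): D.append((b,onz(a,*x,194),y))
    print(v,ok.sum(),np.median((q-p)[ok,0],0))
def mv(k,X):
    th,dx,dy,ya=k; piv=O+[0,130,0]
    # front lifts: rotate about world X axis through rear feet, then yaw/shift
    return Ro.from_rotvec([0,0,ya]).apply(Ro.from_rotvec([-th,0,0]).apply(X-piv))+piv+[dx,dy,0]
f=lambda k:np.concatenate([proj(c,mv(k,X))-y for c,X,y in D])
r=least_squares(f,[.02,0,0,0],loss='soft_l1',f_scale=.3)
k=r.x;J=np.linalg.inv(r.jac.T@r.jac);print('th,dx,dy,yaw',k,'rms',np.sqrt(np.mean(f(k)**2)),'sd',np.sqrt(np.diag(J))*.3)
for nm,b in(('hole',(0,-187,38)),('foot_a',(-165,-130,0)),('foot_b',(165,-130,0)),('origin',(0,0,0))): print(nm,np.round(mv(k,O+np.array(b)),1))
E
python3 mot.py 7
```

```text
s 18 [3.7474976 1.2929382]
t 16 [-3.6451797  -0.04821777]
th,dx,dy,yaw [ 4.40067002e-02  4.23428976e-02 -8.56184291e-01 -5.43460594e-04] rms 0.4900111608255488 sd [0.00441973 0.21231709 0.91306542 0.00176933]
hole [579.6 119.7  51.9]
foot_a [414.6 175.1  11.4]
foot_b [744.6 174.9  11.4]
origin [579.7 304.9   5.7]
```

```bash
python3 - <<'E'
from h import *
t=load('t7.png')
print('cap',onz(t,233.0,199.2,155),'pred px',proj(t,[581,68,155]), 'hole',onz(t,217.7,206,56))
a=load('s7.png');u,v=proj(a,[579,60,40]).astype(int)
for nm,x,y,z in(('cap',215,122,155),('hole_l',57,177,5),('hole_r',108,140,5)): print(nm,onz(a,u-66+x/3,v-70+y/3,z))
a=load('s0.png')
E
```

```text
cap [579.80259907  65.67279403 155.        ] pred px [232.09328168 198.74963794] hole [578.38730972 122.24441983  56.        ]
cap [580.23325042  70.24221013 155.        ]
hole_l [612.71727793 -82.58818227   5.        ]
hole_r [545.55103562 -82.46564308   5.        ]
```

>>> {"method": "send_rows", "body": {"plan": [[[0,0,0.001],[0,0,0]],[[0,0,0.001],[0,0,0]],[[0,0,0.001],[0,0,0]],[[0,0,0.001],[0,0,0]],[[0,0,0.001],[0,0,0]],[[0,0,0.001],[0,0,0]]]}}

```text
time_s: 13.28
eef_pos: [582.0, -84.3, 74.9]
eef_rot: [-0.001, 0.705, 0.709, 0.003]
wrist_force: [-4.5, 2.3, 19.5]
gripper_width: 0.5
```

```bash
python3 look.py 8; python3 mot.py 8
```

```text
13.275 [581.96550277 -84.29609018  74.92131343] [-4.5422919   2.2905046  19.45299796]
s0.png ((3.7724959516234264, 0.873297449435583), 0.8943803937346847)
t0.png ((-3.9079976102920284, -0.3789218368162466), 0.9644947453091542)
s 18 [3.7482758 1.3114624]
t 16 [-3.6468582 -0.0573349]
th,dx,dy,yaw [ 4.37833256e-02  3.97796747e-02 -8.09929038e-01 -6.05061893e-04] rms 0.5011197006830607 sd [0.00443867 0.21380796 0.91941563 0.00179919]
hole [579.5 119.8  51.8]
foot_a [414.6 175.1  11.4]
foot_b [744.6 174.9  11.4]
origin [579.7 304.9   5.7]
```

Nothing is moving: the feet are about 11 mm up and the fingers press with 19 N. Handing in.

```bash
python3 -c "
from rig import arm
print(arm.hand_in())"
```

```text
the job is handed in; nothing more can be done
None
```

The job is handed in, at 13.3 s of the 61 s allowed. The instrument is raised on the jack, and the fingers are still holding the handle at its stop. The hand-in gave no verdict.

I pressed the latch down, carried the jack by its mast, set its saddle under the flange hole and gave the handle two full strokes.

The last checks, all from the camera images and the wrist force:
- **Lift:** the front feet come out about 11 mm above the bench (roughly ±1 mm), against the 6 mm required. The two last checks, 0.85 s apart, gave the same height.
- **Saddle to hole:** about 2 mm apart, with the jack square to about 0.01 rad. The saddle was hidden under the flange, so I inferred its position from the mast cap. The two views of that cap differed by about 4.5 mm along the jack.
- **Instrument:** it slid about 1 mm. The image fit had a residual of about 0.5 px.
- **Handle:** the fingers press with about 19 N. There was also a sideways force of about 5 N, which I left as it was.
- **Latch:** I saw it down before and after placing the jack, and the jack pumped under load. I did not measure its angle directly.
- **Bystanders:** I did not re-measure the bottles, beaker and other items at the end. The moves were planned clear of them.

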